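Third hand at the screwing jig

ROBOT

A 6-joint arm with a two-finger parallel gripper is mounted at the origin on a cart in front of the work surface, level with it; the furniture and walls round the work are solid. World frame = base frame: x ahead of the robot, y to its left, z up, the work surface at z = 0. Lengths are in m, angles in rad, forces in N, time in s.
With the tool pointing down it reaches from about 0.375 to 0.75 m from the base axis. Payload 9 kg.
Tool frame: the origin (TCP) lies midway between the tips of the shut fingers; the grasp point (between the pads) lies ctrl.grip_point_offset behind it (ctrl.grip_point_offset is the distance from the TCP to the grasp point, in m); z points along the fingers, y is the line along which they close (so a half turn about z gives the same grasp; the last joint's range is limited). The gripper opens to 85 mm and grips with 20 to 120 N. Pads are 22 mm wide; open, the fingers measure 114 mm over their backs; the gripper's body (76 mm by 85 mm) begins 54 mm behind the grasp point. The pads swing forward as they close: fully open they stand 13 mm farther back than shut.
Start: joints at [1.12, 0.104, 0.097, 1.564, 0, 1.353], TCP at [0.138, 0.584, 0.202] pointing down, gripper open.
Joint ranges: [-2.99, 2.99], [-0.84, 1.86], [-1.1, 1.16], [-1.84, 2.11], [-1.51, 1.56], [-3.14, 3.14]. Speed limits (rad/s): [2.22, 2.22, 2.57, 3.14, 3.14, 3.14].

INTERFACE

Orientations are given as a rotation vector (axis times angle).
In Python, from bench import ctrl, vision, sign_off gives the robot as it stands.
- The arm moves only by the shell command python3 -m inch 'ROWS' [OPENING] [FORCE]. ROWS is text: rows parted by semicolons, each of 6 numbers parted by spaces: the shift along the tool's x, y, z each as a share of 500 mm, from -1 to 1, then the turn, a rotation vector about the tool's x, y, z each as a share of 90 degrees, from -1 to 1. In form: x y z ax ay az; .... A call has 1 to 5 rows; each row is the pose to reach, as a shift and turn from the pose commanded when the call began, along the tool's axes at that moment; what a row does not reach only later rows make up. A row lasts 1/12 s, in which the tool goes at most 41.7 mm and 7.16 degrees, less where a joint would pass 70% of its speed; a pose out of reach is approached as far as the arm can. A call with a number of a shift or a turn outside -1 to 1 is refused whole. A call with a gripper value outside its range is refused whole. OPENING is the opening, from -1 (shut) to 1 (fully open), set as the call begins (- or left out, the last holds). The fingers move at their own pace and stop on an object; FORCE is the grip in N (left out, the last holds). Time passes only in rows, so rows that repeat a pose let the fingers close. It gives the time, the measured TCP pose, the force, the opening and the grip force at its end, in the units of the state.
- ctrl.observe(): the state, without advancing time (a new reading comes with each control period).
- vision.camera(name): name is "scene" or "top" or "wrist"; returns (picture, depth): 384x512x3 uint8, blue, green, red; 384x512 float32, m along the optical axis (not along the pixel's ray), 0 where there is no reading.
- vision.camera_params(name): a dict with "vfov" (degrees; the focal length in pixels is half the picture's height over the tangent of half this angle, whatever the lens; pixels are square), "cx", "cy" (the principal point, pixels), "k1" (the pictures are not rectified: a ray, as slopes to the right and down, at radius r is drawn at 1 + k1 r^2 times it, then the intrinsics apply), "R" (3x3) and "t" (3): a world point X has camera coordinates R X + t. Camera axes: x right, y down, z forward; pixel columns grow to the right and rows downward; lengths in m; the calibration is good to about 2 mm. A picture is of the moment at which its call begins: read the wrist's pose just before it. camera_params takes no time and is no camera call; for the wrist camera it gives the pose at the moment of the call.
- sign_off(): hands the job in; it is judged then, once.
The state is a dict: "clock": time; "joint_positions": joint angles; "qvel": joint speeds; "tau": joint torques, N m; "tcp_pos": TCP position; "orientation": TCP orientation; "ft_force": force on the tool from outside, world axes, zero at the start; "torque": the same for the moment, N m; "finger_gap": finger opening in m; "gripper_force": force on a finger pad.
Only numpy, scipy, OpenCV 4.12 (cv2) and the standard library are available. Lean on these libraries where they do the work, as an engineer would, in place of code of your own. Each camera call takes 0.05 s, during which the arm holds its last target. There are 200 camera calls.

TASK

Turn the lock ring on the aluminium jig clockwise (seen from above) as far as it goes, to its long locked mark. Then take the single white adapter housing that stands by itself left of the jig, stand it upright and square on the jig's base, in the lane in front of the sprung steel plate, and press it back against that plate with a steady force of about 10 N, as a third hand for the colleague who will drive the screw from behind: the plate's front face then stands over the line engraved beside it, and it must never be rammed to the end of its travel. Finish while still holding the housing pressed there, do not let go, and leave the other things on the bench alone.

Things in the scene. Friction and masses are not known exactly. Their poses are not given: they have to be found in the camera images.
- jig: Fixed screwing jig, aluminium base 150 (x) x 220 (y) x 12 mm. Origin: centre of its underside, z up; x points from the loading side to the fence, y left of that. Dark fence at jig x +46 to +62, y +8 to +92, top 60 mm above the bench. In front of it the sprung plate; to its right (y = -58 mm) the lock ring. Bolt heads 5 mm high at x +-62, y +-98 mm. Place and yaw vary.
- lane (a point): Point on the top face of the jig's base (12 mm above the bench), on the centre line of the lane (jig y = +50, x = -35 mm), which two thin lines 48 mm apart mark. A housing centred here stands 22 mm clear of the plate. Axes as the jig.
- stop_face (a point): Middle of the front face of the sprung steel plate, 32 mm above the bench; moves with it; axes as the jig. Plate 8 mm thick (x), 60 mm wide (y), its top 49 mm above the bench. Unpressed, its face is at jig x = +10, y = +50 mm. A line engraved in the base beside either end of the plate (jig x = +22.5 mm) shows where the face stands at 10 N.
- stop (a joint): How far the sprung plate has been pushed back towards the fence (along jig +x), m: 0 unpressed, 0.025 at the hard end of its travel. Its spring gives 0.8 N per mm from 0 (no preload), so 10 N is 0.0125.
- ring_center (a point): On the lock ring's vertical axis at its mid height, 34 mm above the bench. Ring grey, knurled, 52 mm across, 22 to 46 mm above the bench, captive on a post whose nut tops out at 54 mm; under it a fixed dark seat 60 mm across, up to 20 mm. It can be gripped across its diameter from above.
- lug_tip (a point): Outer end of the ring's single radial lug, 48 mm from the ring's axis, 34 mm above the bench; the lug is 9 mm wide and 20 mm high, and runs from the ring's rim outwards. The point's x axis points radially outwards.
- ring (a joint): Turn of the lock ring, rad, growing clockwise seen from above: 0 open, 1.05 locked (end of travel), where the lug lies over the long thick line in the base (a short thin line marks 0). At 0.525 the lug points along jig -x. It stays where it is left (friction 0.06 N m).
- housing: The loose white square plastic housing of a power adapter, 46 x 46 mm (rounded corners) and 43 mm high, about 0.04 kg; lies on the bench to the left of the jig, standing upright. Origin at the centre of its underside, z up. Any of its four sides may face the plate. It can be gripped from above across two facing sides.
- driver: Bystander: small screwdriver, 154 mm long, lying right of the jig; to be left alone.
- spool: Bystander: solder spool, 55 mm across, 40 mm high; to be left alone.
- cup: Bystander: steel cup, 64 mm across, 35 mm high; to be left alone.
- board: Bystander: plug half with a green circuit board, 66 x 43 x 42 mm; to be left alone.

How it is judged:
On the way:
1. the lock ring is turned to its locked mark before the plate is pressed (value of joint ring above 0.95 rad and value of joint stop below 0.003 m), for 0.2 s.
At the end, for the whole second after the job is handed in: Ring within 0.1 rad of locked; fingers hold the housing against the plate, which rests 7.5 to 17.5 mm back (6 to 14 N); housing on the base (underside at most 6 mm up), upright and square to the plate within 0.12 rad, centre within 12 mm of the lane's centre line (value of joint ring above 0.95 rad and value of joint stop between 0.0075 and 0.0175 m and velocity of joint stop between -0.01 and 0.01 m/s and contact force between housing and stop between 5 and 16 N and contact force between the fingers and housing above 1 N and z of housing in the frame of jig between 0.009 and 0.018 m and y of housing in the frame of lane between -0.012 and 0.012 m and angle between housing's own z axis and vertical below 0.12 rad and (angle between the x axis of housing and the x axis of jig, either way round below 0.12 rad or angle between the y axis of housing and the x axis of jig, either way round below 0.12 rad)); the arm keeps its last pose, push and grip.
It fails at once if the plate is rammed to the end of its travel (value of joint stop above 0.024 m).
It fails at once if a bystander is disturbed (distance of any of driver, spool, cup, board from where it was at the start of the episode above 0.03 m).
It also fails if it takes over 51 s, if anything falls off the work surface, if the arm or the gripper's body presses on something with over 40 N, if the wrist force passes 120 N, or if a joint passes its speed limit or range.

## Working session

There is one attempt and no reset: what is moved stays moved. The work goes in short steps, Python scripts to look and compute and a shell command to move; the robot and the scene stay as the last step left them, time stands still between calls to the robot, and variables do not carry over. Pictures are saved under pics/ and viewed, at most 10 in all, crops included, and the job is handed in when it is done.

```bash
mkdir -p pics; ls
cat > h.py <<'E'
import numpy as np, cv2
from bench import ctrl, vision
from scipy.spatial.transform import Rotation as Ro
def shot(n,save):
    p=vision.camera_params(n); im,d=vision.camera(n); cv2.imwrite(f'pics/{save}.png',im); np.savez(f'pics/{save}.npz',im=im,d=d,**p); return im,d,p
def load(s):
    z=np.load(f'pics/{s}.npz'); return z['im'],z['d'],{k:z[k] for k in('vfov','cx','cy','k1','R','t')}
def ray(p,u,v):
    f=192/np.tan(np.radians(p['vfov'])/2)
    a=np.array([(u-p['cx'])/f,(v-p['cy'])/f]);s=a.copy()
    for _ in range(20): s=a/(1+p['k1']*(s@s))
    return np.array([s[0],s[1],1.])
def pz(p,u,v,z):  # pixel to plane at height z
    R=np.array(p['R']);t=np.array(p['t']);c=-R.T@t;w=R.T@ray(p,u,v);return c+w*(z-c[2])/w[2]
def pd(p,d,u,v):
    return np.array(p['R']).T@(ray(p,u,v)*d[int(round(v)),int(round(u))]-np.array(p['t']))
def pix(p,X):
    f=192/np.tan(np.radians(p['vfov'])/2)
    c=np.array(p['R'])@X+np.array(p['t']);s=c[:2]/c[2];s=s*(1+p['k1']*(s@s));return s*f+[p['cx'],p['cy']]
E
python3 - <<'E'
from h import *
for n in('top','scene'):
    im,d,p=shot(n,n+'0'); print(n,p)
    cv2.imwrite(f'pics/{n}0b.png',cv2.resize(im,(800,600),interpolation=cv2.INTER_CUBIC))
print(ctrl.observe(),ctrl.grip_point_offset)
E
```

```text
pics
top {'vfov': 54.07497554588362, 'cx': 253.17923930748344, 'cy': 191.8417762765065, 'k1': 0.004869376073271213, 'R': array([[-0.00462388, -0.99990197, -0.0132162 ],
       [-0.99749521,  0.0055448 , -0.07051633],
       [ 0.0705827 ,  0.01285704, -0.99742307]]), 't': array([-0.01311693,  0.53287424,  1.45068962])}
scene {'vfov': 52.880823887486265, 'cx': 261.0743808821941, 'cy': 194.44807727776967, 'k1': -0.1156142239620414, 'R': array([[ 0.7911819 , -0.61132955, -0.01753229],
       [-0.27782648, -0.33372872, -0.9007983 ],
       [ 0.5448336 ,  0.71756625, -0.43388366]]), 't': array([-0.42993706,  0.17414717,  0.96594346])}
{'clock': 0.1, 'joint_positions': array([1.12026582e+00, 1.04662388e-01, 9.65869133e-02, 1.56389819e+00,
       2.02690822e-05, 1.35306576e+00]), 'qvel': array([-0.00046916, -0.00142426,  0.00363952,  0.00138602, -0.00023422,
       -0.00056251]), 'tau': array([ 6.68933149e-03, -5.58206570e+01,  5.04720104e+01,  1.30852667e-02,
       -2.67323994e-04,  4.32292325e-05]), 'tcp_pos': array([0.13828298, 0.58352349, 0.2017087 ]), 'orientation': array([-3.64808979e-01, -3.11993104e+00,  1.73641614e-03]), 'ft_force': array([0.00878088, 0.03151006, 0.67093637]), 'torque': array([-0.01168938,  0.02518947,  0.03306126]), 'gripper_force': 0.0, 'finger_gap': 0.0854449378954525} 0.0187
```

View pics/top0b.png

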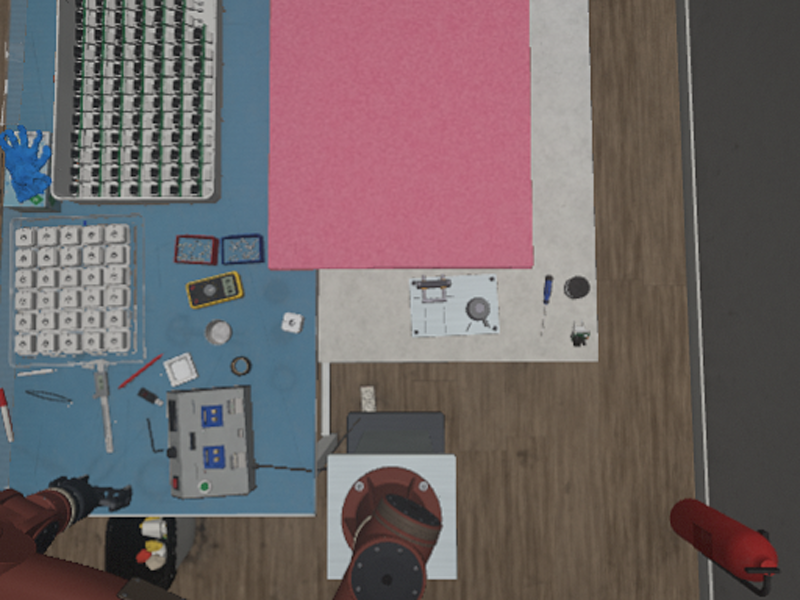

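View pics/scene0b.png

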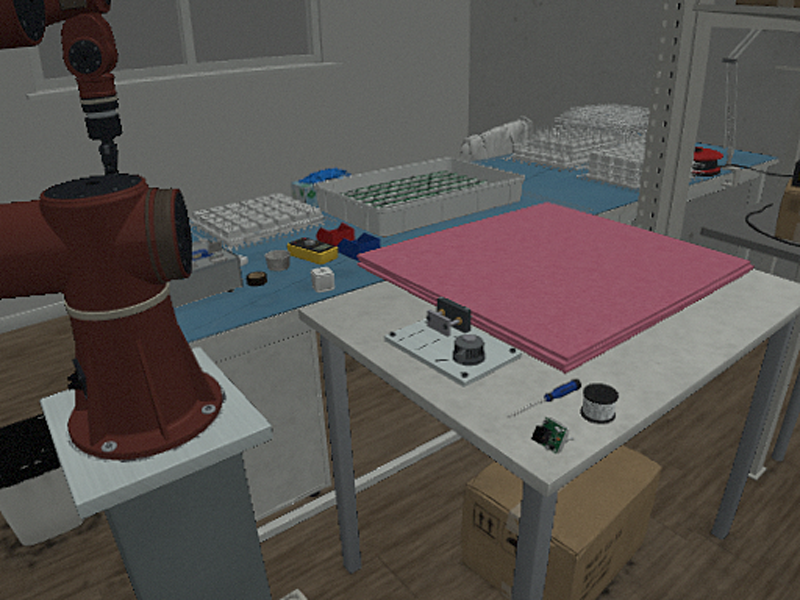

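The top view shows the jig around (455,305), its ring at (478,309), and the lone housing at (292,322), all in 800x600 pixels. I'll enlarge both areas next.

Run:
```python
from h import *
im,d,p=load('top0')
c=cv2.resize(im[168:222,250:330],None,fx=8,fy=8,interpolation=cv2.INTER_CUBIC)
c2=cv2.resize(im[190:222,170:202],(256,256),interpolation=cv2.INTER_CUBIC)
o=np.zeros((600,800,3),np.uint8);o[:432,:640]=c;o[340:596,540:796]=c2
cv2.imwrite('pics/topc.png',o)
```

```text
(no output)
```

View pics/topc.png

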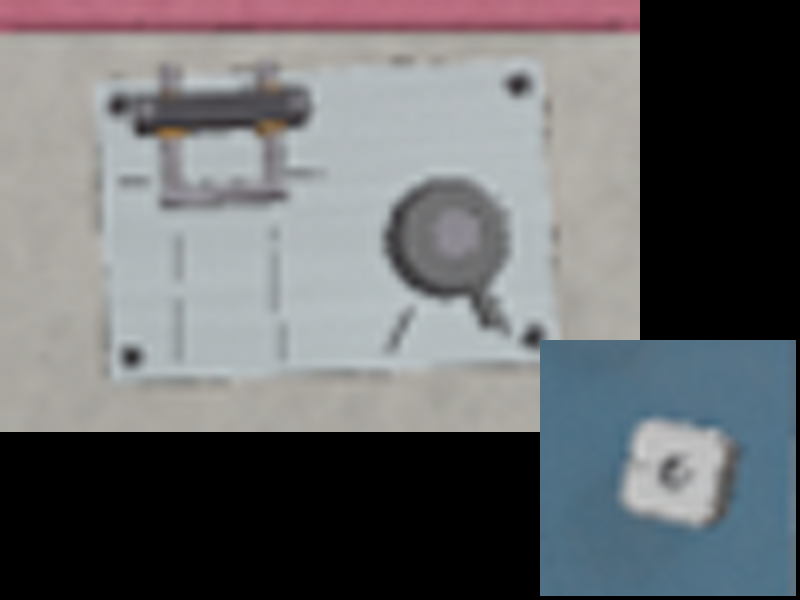

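The crop shows bolt heads at (118,104), (517,84), (131,357) and (533,336), the ring at (450,237) and the lug tip near (503,328). The lock line runs (410,310) to (388,352), and the housing's top face is centred near (677,472).

Run:
```python
from h import *
im,d,p=load('top0')
cv=lambda u,v,ox=250,oy=168:((u+.5)/8-.5+ox,(v+.5)/8-.5+oy)
W=[];J=[(62,98),(62,-98),(-62,98),(-62,-98)]
for q in[(118,104),(517,84),(131,357),(533,336)]: W.append(pz(p,*cv(*q),.016)[:2])
W=np.array(W);J=np.array(J)/1000.
c=W.mean(0);A=W-c
yaw=np.angle(np.sum((A[:,0]+1j*A[:,1])*np.conj(J[:,0]+1j*J[:,1])))
R=np.array([[np.cos(yaw),-np.sin(yaw)],[np.sin(yaw),np.cos(yaw)]])
print('jig',c,yaw,'res mm',(A-J@R.T)*1000)
print('ring pred',c+R@[0,-.058],'meas',pz(p,*cv(455,233),.054),pz(p,*cv(447,237),.046))
print('lug',R.T@(pz(p,*cv(503,328),.044)[:2]-c)-[0,-.058])
h=[pz(p,*cv(u-540,v-340,170,190),.043)[:2] for u,v in[(637,418),(733,434),(718,526),(621,506)]]
h=np.array(h);print('house',h,h.mean(0),[np.linalg.norm(h[i]-h[i-1]) for i in range(4)])
for i in range(4): e=h[i]-h[i-1];print(np.degrees(np.arctan2(e[1],e[0])))
print(pd(p,d,186,206),pd(p,d,291,187),pd(p,d,307,197))
```

```text
jig [ 0.51964116 -0.16007521] 0.04578929850927887 res mm [[-0.01702071 -0.30286998]
 [-0.32615007  0.26976527]
 [ 0.02564467 -0.12530577]
 [ 0.31752611  0.15841048]]
ring pred [ 0.52229601 -0.21801442] meas [ 0.51071544 -0.21863982  0.054     ] [ 0.50927864 -0.21582623  0.046     ]
lug [-0.05758431 -0.02149575]
house [[0.50381655 0.25887644]
 [0.49587779 0.21260137]
 [0.45179441 0.21951171]
 [0.46160248 0.26619264]] [0.47827281 0.23929554] [np.float64(0.04284337082349689), np.float64(0.0469511019689298), np.float64(0.04462170451475877), np.float64(0.0477001861173095)]
-9.83237443354831
-99.73466460496496
171.09103655610824
78.13426318970666
[0.47805001 0.24220754 0.04220074] [ 0.55151411 -0.16419787  0.01168577] [ 0.50940334 -0.22049885  0.05597701]
```

```bash
cat >> h.py <<'E'
def go(xyz,yaw):
    """print shares to reach TCP xyz, tool y axis at world angle yaw (mod pi), tool down"""
    o=ctrl.observe();R0=Ro.from_rotvec(o['orientation']);M=R0.as_matrix()
    y0=np.arctan2(M[1,1],M[0,1])
    for k in(-1,0,1,2):
        a=yaw+k*np.pi
        if abs(a-y0)>np.pi*1.2: continue
        y=np.array([np.cos(a),np.sin(a),0]);z=np.array([0,0,-1.]);x=np.cross(y,z)
        T=Ro.from_matrix(np.array([x,y,z]).T);s=M.T@(np.array(xyz)-o['tcp_pos'])/.5
        r=(R0.inv()*T).as_rotvec()/(np.pi/2)
        q6=o['joint_positions'][5]+np.arctan2(xyz[1],xyz[0])-o['joint_positions'][0]-(a-y0)
        print('k',k,'shift',s.round(4),'turn',r.round(4),'q6~',round(q6,2),'dyaw',round(a-y0,3))
E
python3 - <<'E'
from h import *
yj=.0458
lug=np.arctan2(-.0215,-.0455)+yj
print('yaw lug',lug)
go([.45,.25,.2],lug+np.pi/2); go([.510,-.2175,.2],lug+np.pi/2)
go([.478,.239,.2],np.radians(80))
E
```

```text
yaw lug -2.6543636099157064
k 0 shift [-0.7605 -0.5052  0.0038] turn [-5.0000e-04  8.0000e-04  1.5416e+00] q6~ 3.16 dyaw -2.422
k 1 shift [-0.7605 -0.5052  0.0038] turn [-6.000e-04 -4.000e-04 -4.584e-01] q6~ 0.02 dyaw 0.72
k 0 shift [-1.093  -1.3873  0.0047] turn [-5.0000e-04  8.0000e-04  1.5416e+00] q6~ 2.25 dyaw -2.422
k 1 shift [-1.093  -1.3873  0.0047] turn [-6.000e-04 -4.000e-04 -4.584e-01] q6~ -0.89 dyaw 0.72
k -1 shift [-0.8201 -0.5137  0.0038] turn [-3.0000e-04  1.1000e-03  1.9629e+00] q6~ 3.78 dyaw -3.083
k 0 shift [-0.8201 -0.5137  0.0038] turn [-0.0007 -0.0002 -0.0371] q6~ 0.64 dyaw 0.058
k 1 shift [-0.8201 -0.5137  0.0038] turn [-3.0000e-04  1.1000e-03  1.9629e+00] q6~ -2.5 dyaw 3.2
```

```bash
python3 -m inch '-.333 -.221 0 0 0 0;-.333 -.221 0 0 0 0;-.333 -.221 0 0 0 0;-.333 -.221 0 0 0 0;-.333 -.221 0 0 0 0' && python3 -m inch '-.333 -.221 0 0 0 0;-.333 -.221 0 0 0 0;-.333 -.221 0 0 0 0;-.333 -.221 0 0 0 0;-.333 -.221 0 0 0 0'
python3 -m inch '-.095 -.063 0 0 0 0;-.095 -.063 0 0 0 0;-.095 -.063 0 0 0 0;-.095 -.063 0 0 0 0'
python3 - <<'E'
from h import *
shot('wrist','w0'); go([.45,.25,.2],1.4); go([.510,-.2175,.2],-2.6544+np.pi/2)
E
```

```text
clock: 0.52
tcp_pos: [0.2761, 0.4358, 0.202]
orientation: [-0.365, -3.12, 0.001]
ft_force: [0.7, 1.4, 0.1]
finger_gap: 0.0852
gripper_force: 0.0
clock: 0.93
tcp_pos: [0.4129, 0.2896, 0.2021]
orientation: [0.366, 3.12, -0.0]
ft_force: [0.6, 0.2, -0.4]
finger_gap: 0.0854
gripper_force: 0.0
clock: 1.27
tcp_pos: [0.4505, 0.2497, 0.2019]
orientation: [-0.368, -3.119, 0.0]
ft_force: [-0.0, 0.9, 0.0]
finger_gap: 0.0854
gripper_force: 0.0
k -1 shift [-0.0002 -0.0009  0.0042] turn [-9.0000e-04  0.0000e+00  1.9602e+00] q6~ 3.82 dyaw -3.079
k 0 shift [-0.0002 -0.0009  0.0042] turn [-0.     -0.0006 -0.0398] q6~ 0.68 dyaw 0.063
k 1 shift [-0.0002 -0.0009  0.0042] turn [-9.0000e-04  0.0000e+00  1.9602e+00] q6~ -2.46 dyaw 3.204
k 0 shift [-0.3332 -0.8828  0.004 ] turn [-7.0000e-04 -2.0000e-04  1.5413e+00] q6~ 2.25 dyaw -2.421
k 1 shift [-0.3332 -0.8828  0.004 ] turn [ 2.000e-04 -6.000e-04 -4.587e-01] q6~ -0.89 dyaw 0.721
```

View pics/w0.png

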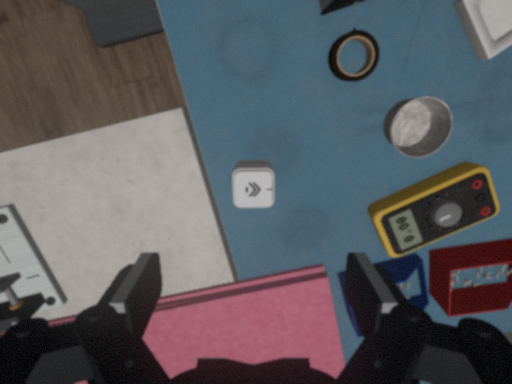

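The wrist view shows the housing's top face with corners at about (233,168), (274,168), (275,208) and (233,208), square to the image.

```bash
python3 -m inch '-.141 -.374 0 0 0 0;-.141 -.374 0 0 0 0;-.141 -.374 0 0 0 0;-.141 -.374 0 0 0 0;-.141 -.374 0 0 0 0' >/dev/null; python3 -m inch '-.141 -.374 0 0 0 0;-.141 -.374 0 0 0 0;-.141 -.374 0 0 0 0;-.141 -.374 0 0 0 0;-.141 -.374 0 0 0 0' | head -2
python3 - <<'E'
from h import *
im,d,p=load('w0')
for z in(.043,):
  h=np.array([pz(p,u,v,z)[:2] for u,v in[(233,168),(274.5,168),(275,208),(233,208)]]);print(h.mean(0),[np.linalg.norm(h[i]-h[i-1]) for i in range(4)],[np.degrees(np.arctan2(*(h[i]-h[i-1])[::-1])) for i in range(4)])
print(pd(p,d,254,195))
shot('wrist','w1'); go([.510,-.2175,.2],-2.6544+np.pi/2)
E
```

```text
clock: 2.15
tcp_pos: [0.5014, -0.1474, 0.2024]
[0.47905548 0.24290306] [np.float64(0.04572299330911979), np.float64(0.043954174709157814), np.float64(0.045732306911139504), np.float64(0.04640746007802083)] [np.float64(165.42196902009817), np.float64(76.5791804545973), np.float64(-11.503757900740103), np.float64(-103.41222979760185)]
[0.48671326 0.24122217 0.04226693]
k 0 shift [-0.0463 -0.1237  0.0038] turn [0.     0.0018 1.5404] q6~ 2.25 dyaw -2.42
k 1 shift [-0.0463 -0.1237  0.0038] turn [-0.0015  0.     -0.4596] q6~ -0.89 dyaw 0.722
```

View pics/w1.png

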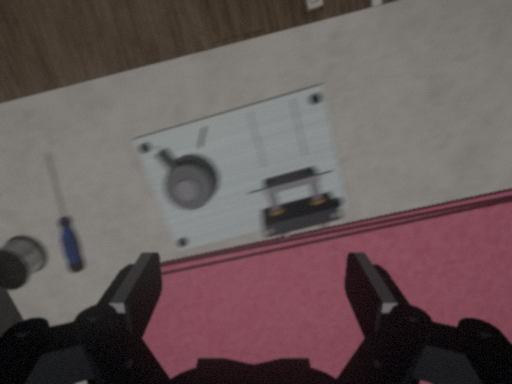

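The jig is seen slightly blurred, with bolts at (145,147), (316,99) and (182,241), the nut at (188,186) and the lug toward (163,155). I'll hover above the ring aligned with the lug, then check again.

```bash
python3 -m inch '-.0463 -.1237 0 0 0 -.46;-.0463 -.1237 0 0 0 -.46;-.0463 -.1237 0 0 0 -.46;-.0463 -.1237 0 0 0 -.46;-.0463 -.1237 0 0 0 -.46' >/dev/null
python3 - <<'E'
from h import *
go([.510,-.2175,.2],-2.6544+np.pi/2)
E
```

```text
k 0 shift [ 0.0051 -0.0132  0.0044] turn [-0.0000e+00 -8.0000e-04  1.9424e+00] q6~ 2.25 dyaw -3.051
k 1 shift [ 0.0051 -0.0132  0.0044] turn [ 0.0005 -0.     -0.0576] q6~ -0.89 dyaw 0.091
k 2 shift [ 0.0051 -0.0132  0.0044] turn [-0.0000e+00 -8.0000e-04  1.9424e+00] q6~ -4.03 dyaw 3.232
```

```bash
python3 -m inch '.005 -.013 0 0 0 -.058;.005 -.013 0 0 0 -.058;.005 -.013 0 0 0 -.058;.005 -.013 0 0 0 -.058' >/dev/null
python3 - <<'E'
from h import *
im,d,p=shot('wrist','w2')
go([.510,-.2175,.03],-2.6544+np.pi/2)
cv2.imwrite('pics/w2b.png',cv2.resize(im,(800,600),interpolation=cv2.INTER_CUBIC))
E
```

```text
k 0 shift [-3.000e-04  1.000e-04  3.448e-01] turn [ 1.0000e-04 -2.0000e-04  1.9948e+00] q6~ 2.25 dyaw -3.133
k 1 shift [-3.000e-04  1.000e-04  3.448e-01] turn [ 0.0001  0.0001 -0.0052] q6~ -0.89 dyaw 0.008
k 2 shift [-3.000e-04  1.000e-04  3.448e-01] turn [ 1.0000e-04 -2.0000e-04  1.9948e+00] q6~ -4.03 dyaw 3.15
```

View pics/w2b.png

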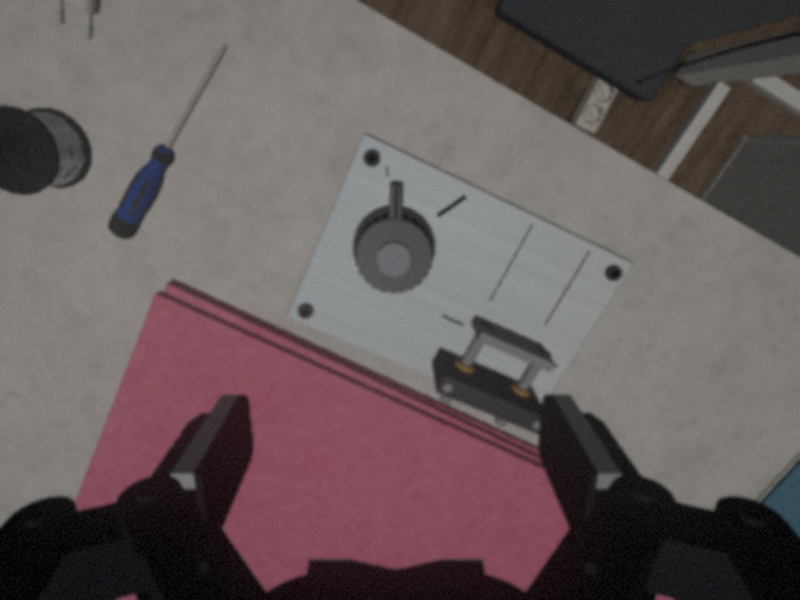

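The lug points straight up in the picture at (397,190), in line with tool x. Bolts are at (371,157), (614,272) and (306,311), and the nut is at (393,260), all in 800-wide pixels.

```bash
cat >> h.py <<'E'
def fit(J,W):
    J=np.array(J)/1000.;W=np.array(W);a=(W-W.mean(0))@[1,1j];b=(J-J.mean(0))@[1,1j]
    yaw=np.angle((a*b.conj()).sum());R=np.array([[np.cos(yaw),-np.sin(yaw)],[np.sin(yaw),np.cos(yaw)]])
    c=W.mean(0)-R@J.mean(0);return c,yaw,R,((W-c-J@R.T)*1000).round(1)
E
python3 - <<'E'
from h import *
im,d,p=load('w2');s=.64
q=lambda u,v,z:pz(p,(u+.5)*s-.5,(v+.5)*s-.5,z)[:2]
c,yaw,R,e=fit([(-62,-98),(-62,98),(62,-98)],[q(371,157,.016),q(614,272,.016),q(306,311,.016)])
print(c,yaw,e)
n=q(393,260,.054);print('nut',n,R.T@(n-c)); t=q(397,182,.044);print('lug',t,t-n,R.T@(t-n))
print('ring rim',q(394,250,.046))
for a in[(531,225),(491,299),(588,253),(545,323)]: print('lane line',R.T@(q(*a,.012)-c))
print('plate',[R.T@(q(*a,.049)-c) for a in[(475,319),(553,362)]])
E
```

```text
[ 0.52056193 -0.16026692] 0.048657779420374074 [[-0.1 -0.2]
 [ 0.3 -0.2]
 [-0.2  0.4]]
nut [ 0.51205604 -0.21900262] [-0.01135264 -0.05825246]
lug [ 0.46734667 -0.2392904 ] [-0.04470937 -0.02028778] [-0.04564323 -0.01808917]
ring rim [ 0.50754743 -0.22062718]
lane line [-0.06650248  0.02611445]
lane line [-0.00430711  0.02666978]
lane line [-0.06582428  0.07458154]
lane line [-0.00434297  0.07386038]
plate [array([0.00454569, 0.01138717]), array([0.0105877 , 0.07715672])]
```

Run:
```python
from h import *
go([.5115,-.2187,.06],-2.69+np.pi/2)
```

```text
k 0 shift [-0.0019 -0.0034  0.2848] turn [-1.0000e-04  2.0000e-04 -1.9826e+00] q6~ 2.29 dyaw -3.169
k 1 shift [-0.0019 -0.0034  0.2848] turn [0.0001 0.0001 0.0174] q6~ -0.86 dyaw -0.027
k 2 shift [-0.0019 -0.0034  0.2848] turn [-1.0000e-04  2.0000e-04 -1.9826e+00] q6~ -4.0 dyaw 3.114
```

```bash
python3 -m inch '-.002 -.0034 .285 0 0 .017;-.002 -.0034 .285 0 0 .017;-.002 -.0034 .285 0 0 .017;-.002 -.0034 .285 0 0 .017;-.002 -.0034 .285 0 0 .017'; python3 -m inch '0 0 .02 0 0 0;0 0 .04 0 0 0;0 0 .06 0 0 0;0 0 .07 0 0 0;0 0 .07 0 0 0'; python3 -m inch '0 0 0 0 0 0;0 0 0 0 0 0;0 0 0 0 0 0;0 0 0 0 0 0;0 0 0 0 0 0' -1 40
```

```text
clock: 3.42
tcp_pos: [0.5085, -0.2169, 0.0546]
orientation: [0.704, -3.056, -0.01]
ft_force: [-1.4, 1.3, -0.1]
finger_gap: 0.0852
gripper_force: 0.0
clock: 3.83
tcp_pos: [0.5111, -0.2193, 0.0241]
orientation: [0.706, -3.061, -0.001]
ft_force: [-0.7, -0.3, 0.4]
finger_gap: 0.0858
gripper_force: 0.0
clock: 4.25
tcp_pos: [0.5116, -0.2197, 0.0253]
orientation: [-0.707, 3.061, -0.001]
ft_force: [0.5, -0.7, 1.2]
finger_gap: 0.0254
gripper_force: 0.0
```

Run:
```python
from h import *
o=ctrl.observe();print(o['finger_gap'],o['gripper_force'],o['clock'])
im,d,p=shot('wrist','w3');a=im
b,d2,p2=shot('scene','s1')
u=pix(p2,np.array([.51,-.22,.04])).astype(int);print(u)
x,y=u;c=cv2.resize(b[y-50:y+40,x-60:x+60],(512,384),interpolation=cv2.INTER_CUBIC)
t=np.hstack([a,c]);cv2.imwrite('pics/m3.png',cv2.resize(t,(800,300)))
```

```text
0.025425723209531983 0.0 4.25
[299 219]
```

View pics/m3.png

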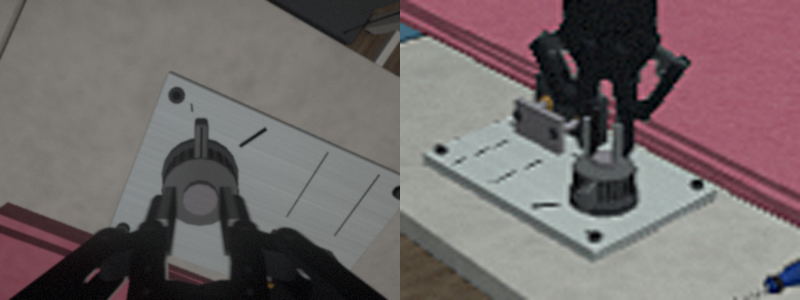

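The fingers have passed above the ring and stand at the nut, so the tips are higher than the TCP suggests. I'll check this with depth.

Run:
```python
from h import *
im,d,p=load('w3')
k=512/400
for n,(u,v) in dict(nut=(200,200),ringtop=(200,172),lfing=(170,200),lf2=(165,215),rf=(230,200),rf2=(232,215),base=(270,150),rf3=(240,240)).items(): print(n,pd(p,d,u*k,v*k).round(4),d[int(v*k),int(u*k)])
im,d,p=load('s1')
c=cv2.resize(im[160:270,230:370],None,fx=5.7,fy=5.4,interpolation=cv2.INTER_CUBIC);cv2.imwrite('pics/s1c.png',c);print(c.shape)
np.set_printoptions(linewidth=250,precision=3,suppress=True)
z=np.array([[pd(p,d,u,v)[2] for u in range(275,325,2)] for v in range(195,235,3)])*1000
print(z.astype(int))
```

```text
nut [ 0.5119 -0.2186  0.0539] 0.16295648
ringtop [ 0.4971 -0.2258  0.0465] 0.16463748
lfing [ 0.5075 -0.2393  0.0758] 0.1393667
lf2 [ 0.5088 -0.24    0.0887] 0.12616768
rf [ 0.4938 -0.2092  0.0742] 0.13985315
rf2 [ 0.494  -0.21    0.0889] 0.12657177
base [ 0.4701 -0.1787  0.0136] 0.19607851
rf3 [ 0.4929 -0.2095  0.1084] 0.107205495
(594, 798, 3)
[[  0  -2   1  46  49 112 113 109 110 118 119 116 110  31 126 125 121 116  31  33 130 131 130  32  32]
 [ 46  -1   0  38  37  41 106 105 104 107 110 103  98  57 114 117 106 109  31 118 120 121  31  34  33]
 [ 40  45  47  46  30  31  36  37  94  99 100  96  89  48  24 105 568 106 109 111 112  34  34  33  33]
 [ 31  33  36  42  43  47  46  28  30  87  89  89  82  38  15  97  96  98 103 103  31  33  33  33  32]
 [ 20  23  28  32  35  38  39  35  33  77  82  80  73  28  85  88  87  16  17  18  27  30  32  32  32]
 [ 11  13  16  20  23  28  30  10  10  68  74  71  62  18  76  78  75   4  10  14  16  18  18  26  28]
 [ 11 568   8  11  14  18  19   9  12  59  61  62  11  11  68  67  68  -2  -1   3   6  12  14  17  17]
 [ 10   9  11  12  10  10   9  10  10  43  45  52  52  53  59  55  44   8  13  11  -1   0   2   7  11]
 [  9   8   9  10   7  13   8  10  43  42  45  44  47  47  44  43  45  10  11  10   9   9  10   9   0]
 [ 10  11  11  11  12   9   9   9  31  39  44  43  46  46  44  43  39   9  11  11  12  11  11  10   9]
 [ 11  12   9  10  10   8  10  11  22  30  41  41  36  35  37  32  30  18  11  10   9  10   9  11  11]
 [  8  11  12  11  11   9  11  10  18  37  36  31  26  28  24  25  18  18  12  11   8  10  11  11   8]
 [  9  11  12  10   9  10   9  11  10  28  27  17  17  17  18  19  14  10  10  10  10  10 568  11   5]
 [  2   6  10  11  10  10  10   8  10  11   8 568  11  11   9  10  11   7  11  10   8   8   6   0  -2]]
```

View pics/s1c.png

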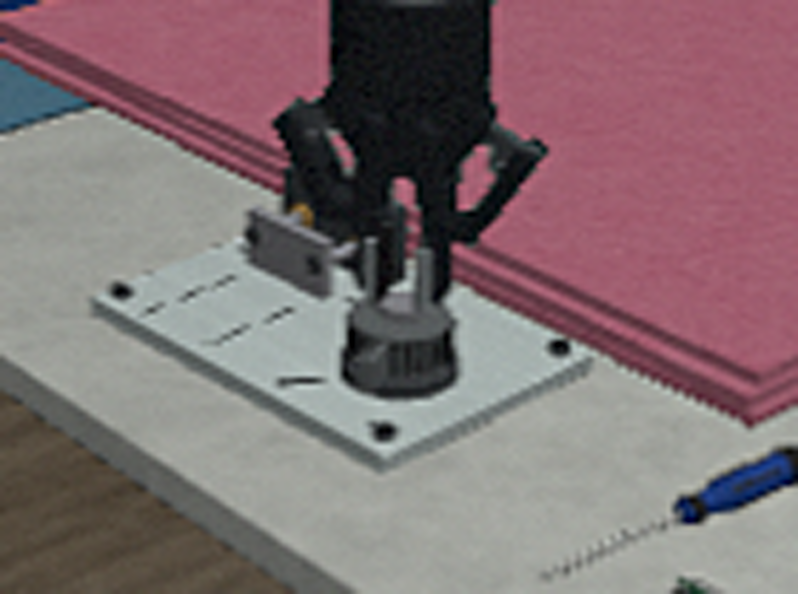

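```bash
python3 -m inch '0 0 0 0 0 0;0 0 0 0 0 0;0 0 0 0 0 0'
python3 - <<'E'
from h import *
o=ctrl.observe();print(o['finger_gap'],o['gripper_force'],o['torque'],o['ft_force'])
E
```

```text
clock: 4.6
tcp_pos: [0.5116, -0.2197, 0.0252]
orientation: [-0.707, 3.061, -0.001]
ft_force: [-0.4, -0.1, 4.3]
finger_gap: -0.0
gripper_force: 1.7
-4.342301029975787e-05 1.7378022707998753 [ 0.03546742  0.01055784 -0.0088822 ] [-0.41732261 -0.05245044  4.32263892]
```

Run:
```python
from h import *
def cloud(s,T,R):
    im,d,p=load(s);C=np.array([pd(p,d,u,v) for v in range(0,384,1) for u in range(0,512,1) if d[v,u]>0]);return (C-T)@R
# w2 open in air, TCP about (.510,-.2175,.2024)
o=ctrl.observe();M=Ro.from_rotvec(o['orientation']).as_matrix()
P=cloud('w2',np.array([.5100,-.2175,.2024]),M)
m=(abs(P[:,2])<.06)
Q=P[m];print('open',len(Q),Q.min(0),Q.max(0),np.sort(Q[:,2])[-50::10])
m=(abs(Q[:,1])<.07)&(abs(Q[:,1])>.03)
for s in(1,-1):
    q=Q[m&(Q[:,1]*s>0)];print(s,q[:,2].max(),np.percentile(q[:,2],[90,99]),q[q[:,2].argmax()])
shot('wrist','w4')
P=cloud('w4',o['tcp_pos'],M)
m=(abs(P[:,0])<.015)&(abs(P[:,1])<.03)
for a in np.arange(-.014,.015,.004):
  print(round(a,3),[ (lambda q:(len(q),q[:,2].min().round(3),q[:,2].max().round(3)) if len(q) else 0)(P[m&(abs(P[:,0]-a)<.002)&(abs(P[:,1]-b)<.003)]) for b in(-.018,-.012,-.006,0,.006,.012,.018)])
```

```text
open 2075 [-0.01177358 -0.05738933 -0.0599944 ] [ 0.01378147  0.05572493 -0.0418341 ] [-0.04357806 -0.04329789 -0.04303687 -0.04262208 -0.04222876]
1 -0.042015424330294905 [-0.04583317 -0.04285321] [ 0.00254767  0.04191497 -0.04201542]
-1 -0.04183409891184056 [-0.04584931 -0.04260341] [ 0.00557829 -0.04382961 -0.0418341 ]
-0.014 [(22, np.float64(-0.022), np.float64(-0.02)), 0, 0, 0, 0, 0, (43, np.float64(-0.022), np.float64(-0.02))]
-0.01 [(42, np.float64(-0.022), np.float64(-0.02)), 0, (20, np.float64(-0.085), np.float64(-0.077)), (77, np.float64(-0.085), np.float64(-0.065)), 0, 0, (65, np.float64(-0.022), np.float64(-0.019))]
-0.006 [(51, np.float64(-0.022), np.float64(-0.02)), 0, (124, np.float64(-0.087), np.float64(-0.076)), (189, np.float64(-0.087), np.float64(-0.065)), (28, np.float64(-0.085), np.float64(-0.077)), 0, (74, np.float64(-0.022), np.float64(-0.02))]
-0.002 [(67, np.float64(-0.022), np.float64(-0.02)), (13, np.float64(-0.022), np.float64(-0.02)), (44, np.float64(-0.093), np.float64(-0.075)), (139, np.float64(-0.092), np.float64(-0.065)), (2, np.float64(-0.078), np.fl
[... 725 characters left out ...]
float64(-0.087), np.float64(-0.02))]
0.01 [(189, np.float64(-0.111), np.float64(-0.019)), (179, np.float64(-0.087), np.float64(-0.02)), (902, np.float64(-0.111), np.float64(-0.02)), (1295, np.float64(-0.111), np.float64(-0.02)), (602, np.float64(-0.111), np.float64(-0.019)), (158, np.float64(-0.087), np.float64(-0.019)), (285, np.float64(-0.111), np.float64(-0.02))]
0.014 [(141, np.float64(-0.089), np.float64(0.006)), (659, np.float64(-0.112), np.float64(-0.02)), (837, np.float64(-0.113), np.float64(-0.019)), (308, np.float64(-0.111), np.float64(-0.019)), (838, np.float64(-0.113), np.float64(-0.02)), (516, np.float64(-0.112), np.float64(-0.019)), (132, np.float64(-0.111), np.float64(-0.02))]
```

The cloud shows the open fingertips 42 mm behind the reported TCP, about 29 mm short of where they should be. I'll open, then go down with that correction, with a TCP target of about z = -0.010.

```bash
python3 -m inch '0 0 -.02 0 0 0;0 0 -.04 0 0 0;0 0 -.04 0 0 0;0 0 -.04 0 0 0;0 0 -.04 0 0 0' 1; python3 -m inch '0 0 0 0 0 0;0 0 0 0 0 0;0 0 .03 0 0 0;0 0 .06 0 0 0;0 0 .06 0 0 0'; python3 -m inch '0 0 .015 0 0 0;0 0 .03 0 0 0;0 0 .04 0 0 0;0 0 .05 0 0 0;0 0 .05 0 0 0'; python3 -m inch '0 0 0 0 0 0;0 0 0 0 0 0;0 0 0 0 0 0;0 0 0 0 0 0;0 0 0 0 0 0' -1 40
```

```text
clock: 5.07
tcp_pos: [0.5115, -0.2197, 0.045]
orientation: [-0.707, 3.061, -0.0]
ft_force: [0.5, -0.1, -0.1]
finger_gap: 0.0607
gripper_force: 0.0
clock: 5.48
tcp_pos: [0.5096, -0.2183, 0.0117]
orientation: [0.706, -3.058, -0.006]
ft_force: [-0.7, 0.3, -0.7]
finger_gap: 0.0854
gripper_force: 0.0
clock: 5.9
tcp_pos: [0.511, -0.2192, -0.0111]
orientation: [0.707, -3.06, -0.002]
ft_force: [-0.6, 0.2, -1.0]
finger_gap: 0.0851
gripper_force: 0.0
clock: 6.32
tcp_pos: [0.511, -0.2182, -0.0094]
orientation: [0.708, -3.061, -0.004]
ft_force: [-5.6, 8.1, 9.7]
finger_gap: 0.0511
gripper_force: 41.6
```

```bash
python3 -m inch '0 0 0 0 0 .06;0 0 0 0 0 .12;0 0 0 0 0 .18;0 0 0 0 0 .24;0 0 0 0 0 .3'; python3 -m inch '0 0 0 0 0 .06;0 0 0 0 0 .12;0 0 0 0 0 .18;0 0 0 0 0 .24;0 0 0 0 0 .24';python3 - <<'E'
from h import *
o=ctrl.observe();print(o['torque'],o['joint_positions'])
E
```

```text
clock: 6.73
tcp_pos: [0.5109, -0.2177, -0.0094]
orientation: [-0.033, -3.141, -0.005]
ft_force: [-6.1, 10.1, 11.3]
finger_gap: 0.0508
gripper_force: 41.8
clock: 7.15
tcp_pos: [0.511, -0.2173, -0.0094]
orientation: [-0.622, -3.078, -0.006]
ft_force: [-5.3, 12.4, 11.0]
finger_gap: 0.0506
gripper_force: 41.9
[ 2.43311414  1.04827526 -0.11253101] [-0.63928282  0.04758782 -0.35061874  1.17544611  0.00267185 -0.24033086]
```

```bash
python3 -m inch '0 0 0 0 0 .04;0 0 0 0 0 .07;0 0 0 0 0 .07';python3 -c "
from h import *
print(ctrl.observe()['torque'])"; python3 -m inch '0 0 0 0 0 .03;0 0 0 0 0 .05;0 0 0 0 0 .05';python3 - <<'E'
from h import *
print(ctrl.observe()['torque'])
im,d,p=shot('top','t5')
im,d,p=shot('scene','s5')
E
```

```text
clock: 7.4
tcp_pos: [0.5114, -0.2174, -0.0094]
orientation: [-0.784, -3.042, -0.005]
ft_force: [-3.5, 11.2, 8.2]
finger_gap: 0.0509
gripper_force: 42.1
[2.14289836 0.60177397 1.05169653]
clock: 7.65
tcp_pos: [0.5132, -0.2186, -0.0093]
orientation: [0.901, 3.006, 0.004]
ft_force: [6.0, 6.9, -0.1]
finger_gap: 0.0508
gripper_force: 42.6
[ 1.08207146 -1.43857328  0.86174457]
```

Torque rose to about 1 N m at the end of travel, so the ring is on its stop. I'll release, lift and check the lug.

```bash
python3 -m inch '0 0 0 0 0 0;0 0 0 0 0 0;0 0 0 0 0 0;0 0 0 0 0 0' 1;python3 -m inch '0 0 -.08 0 0 0;0 0 -.16 0 0 0;0 0 -.24 0 0 0;0 0 -.32 0 0 0;0 0 -.36 0 0 0'; python3 -m inch '0 0 0 0 0 0;0 0 0 0 0 0'
python3 - <<'E'
from h import *
im,d,p=shot('wrist','w6');c=np.array([.5206,-.1603]);yaw=.0477
R=np.array([[np.cos(yaw),-np.sin(yaw)],[np.sin(yaw),np.cos(yaw)]])
C=np.array([pd(p,d,u,v) for v in range(384) for u in range(512) if d[v,u]>0])
J=np.c_[(C[:,:2]-c)@R,C[:,2]];r=J[:,:2]-[-.0115,-.058];rr=np.hypot(*r.T)
m=(rr>.031)&(rr<.052)&(J[:,2]>.035)&(J[:,2]<.052)
q=r[m];print(len(q),q.mean(0),'ring=',.525+np.arctan2(q[:,1].mean(),-q[:,0].mean()))
# lane plate front
m=(J[:,2]>.043)&(J[:,2]<.053)&(abs(J[:,1]-.05)<.025)&(J[:,0]<.03)&(J[:,0]>-.02)
print('plate',np.percentile(J[m,0],[2,50,98]),m.sum())
go([.478,.242,.2],np.radians(78)); 
cv2.imwrite('pics/w6.png',im)
E
```

```text
clock: 8.08
tcp_pos: [0.5113, -0.2198, -0.01]
orientation: [0.903, 3.009, -0.0]
ft_force: [0.2, 0.2, -0.1]
finger_gap: 0.0852
gripper_force: 0.0
clock: 8.5
tcp_pos: [0.5126, -0.2207, 0.1755]
orientation: [0.901, 3.004, -0.003]
ft_force: [0.6, -0.4, -0.7]
finger_gap: 0.0856
gripper_force: 0.0
clock: 8.67
tcp_pos: [0.5121, -0.2203, 0.1713]
orientation: [0.902, 3.007, -0.001]
ft_force: [-0.4, 0.4, -0.4]
finger_gap: 0.0855
gripper_force: 0.0
195 [-0.03467032  0.01997432] ring= 1.0476768652762758
plate [0.01009902 0.01345778 0.01809346] 586
k -1 shift [ 0.5642  0.7342 -0.0609] turn [-0.      0.      1.7621] q6~ 3.82 dyaw -2.768
k 0 shift [ 0.5642  0.7342 -0.0609] turn [-0.     -0.     -0.2379] q6~ 0.68 dyaw 0.374
k 1 shift [ 0.5642  0.7342 -0.0609] turn [-0.      0.      1.7621] q6~ -2.46 dyaw 3.515
```

View pics/w6.png

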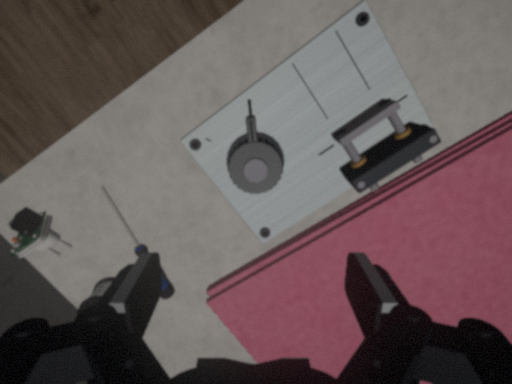

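The ring reads 1.05 rad, and the picture shows the lug (250,110) over the long line, with the plate untouched. Now to the housing.

```bash
python3 -m inch '.244 .317 0 0 0 0;.244 .317 0 0 0 0;.244 .317 0 0 0 0;.244 .317 0 0 0 0;.244 .317 0 0 0 0' >/dev/null; python3 -m inch '.244 .317 0 0 0 0;.244 .317 0 0 0 0;.244 .317 0 0 0 0;.244 .317 0 0 0 0;.244 .317 0 0 0 0' |head -2; python3 -m inch '.076 .1 0 0 0 -.238;.076 .1 0 0 0 -.238;.076 .1 0 0 0 -.238;.076 .1 0 0 0 -.238;.076 .1 0 0 0 -.238' | head -2;  python3 -m inch '0 0 0 0 0 0;0 0 0 0 0 0';python3 - <<'E'
from h import *
im,d,p=shot('wrist','w7')
C=np.array([pd(p,d,u,v) for v in range(384) for u in range(512) if d[v,u]>0])
m=(np.hypot(C[:,0]-.479,C[:,1]-.242)<.045)&(C[:,2]>.036)&(C[:,2]<.05)
q=C[m];r=cv2.minAreaRect((q[:,:2]*1000).astype(np.float32));print(r,np.median(q[:,2]),len(q),q.mean(0))
x,y=r[0];a=r[2]
go([x/1000,y/1000,-.027],np.radians(a if abs(a-78)<30 else a-90))
E
```

```text
clock: 9.55
tcp_pos: [0.4804, 0.1819, 0.1679]
clock: 9.97
tcp_pos: [0.4771, 0.2418, 0.1683]
clock: 10.13
tcp_pos: [0.4779, 0.2412, 0.1694]
orientation: [-0.334, -3.123, 0.0]
ft_force: [0.9, -0.5, -0.5]
finger_gap: 0.0853
gripper_force: 0.0
((478.81610107421875, 241.3421630859375), (46.124481201171875, 45.634765625), 78.3759536743164) 0.04325498500777792 2103 [0.47730379 0.24177592 0.04278109]
k -1 shift [-0.0016  0.0006  0.3932] turn [-3.0000e-04  2.0000e-04  1.9938e+00] q6~ 3.81 dyaw -3.132
k 0 shift [-0.0016  0.0006  0.3932] turn [-0.0001 -0.0002 -0.0062] q6~ 0.67 dyaw 0.01
k 1 shift [-0.0016  0.0006  0.3932] turn [-3.0000e-04  2.0000e-04  1.9938e+00] q6~ -2.47 dyaw 3.151
```

```bash
python3 -m inch '-.0016 0 .3 0 0 -.006;-.0016 0 .3 0 0 -.006;-.0016 0 .3 0 0 -.006;-.0016 0 .3 0 0 -.006;-.0016 0 .3 0 0 -.006' |head -2; python3 -m inch '0 0 .03 0 0 0;0 0 .06 0 0 0;0 0 .085 0 0 0;0 0 .093 0 0 0;0 0 .093 0 0 0';  python3 -m inch '0 0 0 0 0 0;0 0 0 0 0 0;0 0 0 0 0 0;0 0 0 0 0 0;0 0 0 0 0 0' -1 40
```

```text
clock: 10.6
tcp_pos: [0.4744, 0.2402, 0.0138]
clock: 11.02
tcp_pos: [0.4786, 0.2416, -0.0266]
orientation: [-0.314, -3.125, 0.0]
ft_force: [-0.2, -0.4, -0.0]
finger_gap: 0.0854
gripper_force: 0.0
clock: 11.43
tcp_pos: [0.4797, 0.2421, -0.0254]
orientation: [0.313, 3.124, 0.001]
ft_force: [-0.3, -0.4, 5.5]
finger_gap: 0.0449
gripper_force: 40.9
```

```bash
python3 -m inch '0 0 -.05 0 0 0;0 0 -.11 0 0 0;0 0 -.16 0 0 0;0 0 -.16 0 0 0;0 0 -.16 0 0 0'
python3 - <<'E'
from h import *
yaw=.0477;R=np.array([[np.cos(yaw),-np.sin(yaw)],[np.sin(yaw),np.cos(yaw)]])
w=np.array([.5206,-.1603])+R@[-.038,.05];print(w)
go([*w,.055],np.pi/2+yaw)
E
```

```text
clock: 11.85
tcp_pos: [0.4801, 0.2422, 0.0552]
orientation: [0.313, 3.123, 0.002]
ft_force: [-0.0, 0.2, -1.1]
finger_gap: 0.0445
gripper_force: 40.8
[ 0.48025913 -0.11216878]
k -1 shift [-1.408e-01 -6.947e-01 -2.000e-04] turn [ 3.0000e-03 -1.0000e-03  1.8426e+00] q6~ 2.86 dyaw -2.894
k 0 shift [-1.408e-01 -6.947e-01 -2.000e-04] turn [ 0.0007  0.0021 -0.1574] q6~ -0.28 dyaw 0.247
k 1 shift [-1.408e-01 -6.947e-01 -2.000e-04] turn [ 3.0000e-03 -1.0000e-03  1.8426e+00] q6~ -3.42 dyaw 3.389
```

```bash
python3 -m inch '-.012 -.06 0 0 0 0;-.026 -.13 0 0 0 0;-.042 -.21 0 0 0 0;-.058 -.29 0 0 0 0;-.072 -.36 0 0 0 0' |head -2;  python3 -m inch '-.014 -.07 0 0 0 0;-.028 -.14 0 0 0 0;-.042 -.21 0 0 0 0;-.055 -.27 0 0 0 0;-.064 -.32 0 0 0 0' |head -2;python3 -m inch '-.005 -.015 0 0 0 -.05;-.005 -.015 0 0 0 -.1;-.005 -.015 0 0 0 -.157;-.005 -.015 0 0 0 -.157;-.005 -.015 0 0 0 -.157'
python3 - <<'E'
from h import *
go([.4803,-.1122,.055],np.pi/2+.0477)
im,d,p=shot('wrist','w8')
c=np.array([.5206,-.1603]);yaw=.0477
R=np.array([[np.cos(yaw),-np.sin(yaw)],[np.sin(yaw),np.cos(yaw)]])
C=np.array([pd(p,d,u,v) for v in range(384) for u in range(512) if d[v,u]>0])
J=np.c_[(C[:,:2]-c)@R,C[:,2]]
t=ctrl.observe()['tcp_pos'];print('tcp jig',R.T@(t[:2]-c))
m=(abs(J[:,1]-.05)<.022)&(J[:,0]<0)&(J[:,0]>-.08)
h,e=np.histogram(J[m,2],np.arange(.05,.2,.01));print(dict(zip(e[:-1].round(2),h)))
q=J[m&(J[:,2]>.095)&(J[:,2]<.135)];print(q.min(0),q.max(0))
E
```

```text
clock: 12.27
tcp_pos: [0.4771, 0.0565, 0.052]
clock: 12.68
tcp_pos: [0.477, -0.1068, 0.0521]
clock: 13.1
tcp_pos: [0.4783, -0.1124, 0.0523]
orientation: [0.07, -3.139, -0.001]
ft_force: [0.3, 0.2, -0.4]
finger_gap: 0.0443
gripper_force: 41.0
k -1 shift [-0.004   0.0001 -0.0054] turn [-1.4000e-03 -9.0000e-04  1.9979e+00] q6~ 2.86 dyaw -3.138
k 0 shift [-0.004   0.0001 -0.0054] turn [ 0.0006 -0.0009 -0.0021] q6~ -0.28 dyaw 0.003
k 1 shift [-0.004   0.0001 -0.0054] turn [-1.4000e-03 -9.0000e-04  1.9979e+00] q6~ -3.42 dyaw 3.145
tcp jig [-0.03980885  0.04993178]
{np.float64(0.05): np.int64(0), np.float64(0.06): np.int64(0), np.float64(0.07): np.int64(107), np.float64(0.08): np.int64(699), np.float64(0.09): np.int64(873), np.float64(0.1): np.int64(1073), np.float64(0.11): np.int64(2394), np.float64(0.12): np.int64(9371), np.float64(0.13): np.int64(74), np.float64(0.14): np.int64(246), np.float64(0.15): np.int64(2979), np.float64(0.16): np.int64(3150), np.float64(0.17): np.int64(0), np.float64(0.18): np.int64(0), np.float64(0.19): np.int64(0)}
[-0.06355029  0.02800157  0.09500179] [-0.0186108   0.07199848  0.13491173]
```

```bash
python3 -m inch '0 0 .04 0 0 0;0 0 .08 0 0 0;0 0 .11 0 0 0;0 0 .12 0 0 0;0 0 .125 0 0 0'; python3 -m inch '0 0 .002 0 0 0;0 0 .004 0 0 0;0 0 .005 0 0 0;0 0 .005 0 0 0'
```

```text
clock: 13.57
tcp_pos: [0.4781, -0.112, -0.0103]
orientation: [0.072, -3.139, -0.002]
ft_force: [0.8, 0.2, -0.4]
finger_gap: 0.0447
gripper_force: 40.9
clock: 13.9
tcp_pos: [0.4795, -0.1129, -0.0109]
orientation: [-0.074, 3.14, -0.001]
ft_force: [-0.3, -0.0, -1.0]
finger_gap: 0.0443
gripper_force: 40.9
```

```bash
python3 -m inch '0 0 .002 0 0 0;0 0 .004 0 0 0;0 0 .004 0 0 0;0 0 .004 0 0 0'
python3 - <<'E'
from h import *
c=np.array([.5206,-.1603]);yaw=.0477
R=np.array([[np.cos(yaw),-np.sin(yaw)],[np.sin(yaw),np.cos(yaw)]])
t=ctrl.observe()['tcp_pos'];j=R.T@(t[:2]-c);print(j,'target x -.0005 (face .0225)')
w=c+R@[-.0005,.05];go([*w,t[2]],np.pi/2+yaw)
E
```

```text
clock: 14.23
tcp_pos: [0.479, -0.1127, -0.0136]
orientation: [-0.074, 3.141, 0.0]
ft_force: [0.3, 0.9, -0.1]
finger_gap: 0.0444
gripper_force: 41.0
[-0.03931401  0.04953091] target x -.0005 (face .0225)
k -1 shift [-0.0776  0.001   0.    ] turn [ 0.0000e+00 -1.0000e-04  1.9995e+00] q6~ 2.88 dyaw -3.141
k 0 shift [-0.0776  0.001   0.    ] turn [ 0.0001  0.     -0.0005] q6~ -0.26 dyaw 0.001
k 1 shift [-0.0776  0.001   0.    ] turn [ 0.0000e+00 -1.0000e-04  1.9995e+00] q6~ -3.4 dyaw 3.142
```

```bash
python3 -m inch '-.012 0 0 0 0 0;-.024 0 0 0 0 0;-.036 0 0 0 0 0;-.048 0 0 0 0 0;-.048 0 0 0 0 0'; python3 -m inch '-.005 0 0 0 0 0;-.01 0 0 0 0 0;-.015 0 0 0 0 0;-.02 0 0 0 0 0;-.02 0 0 0 0 0'
```

```text
clock: 14.65
tcp_pos: [0.5042, -0.1116, -0.0135]
orientation: [-0.074, 3.14, -0.0]
ft_force: [-0.3, 0.3, 0.2]
finger_gap: 0.0448
gripper_force: 40.9
clock: 15.07
tcp_pos: [0.5125, -0.1111, -0.0137]
orientation: [0.074, -3.139, -0.0]
ft_force: [-4.5, 0.4, 3.5]
finger_gap: 0.0444
gripper_force: 41.2
```

```bash
python3 -m inch '-.003 0 0 0 0 0;-.006 0 0 0 0 0;-.009 0 0 0 0 0;-.009 0 0 0 0 0;-.009 0 0 0 0 0'; python3 -m inch '0 0 0 0 0 0;0 0 0 0 0 0;0 0 0 0 0 0'
python3 - <<'E'
from h import *
im,d,p=shot('wrist','w9');o=ctrl.observe();T=o['tcp_pos']
c=np.array([.5206,-.1603]);yaw=.0477
R=np.array([[np.cos(yaw),-np.sin(yaw)],[np.sin(yaw),np.cos(yaw)]])
print('tcp jig',R.T@(T[:2]-c),'F jig',R.T@o['ft_force'][:2])
P=lambda im,d,p:np.array([pd(p,d,u,v) for v in range(384) for u in range(512) if d[v,u]>0])
C=P(im,d,p);J=np.c_[(C[:,:2]-c)@R,C[:,2]]
m=(abs(J[:,1]-.05)<.02)&(J[:,0]>-.026)&(J[:,0]<.01)&(J[:,2]>.045)&(J[:,2]<.065);q=J[m];print('top',len(q))
A=np.c_[q[:,:2],np.ones(len(q))];print(np.linalg.lstsq(A,q[:,2],rcond=None)[0],np.median(q[:,2]),q.min(0),q.max(0))
im,d,p=shot('scene','s9');C=P(im,d,p);J=np.c_[(C[:,:2]-c)@R,C[:,2]]
u=pix(p,np.array([.51,-.11,.04])).astype(int);x,y=u
cv2.imwrite('pics/s9c.png',cv2.resize(im[y-50:y+40,x-60:x+60],(800,600),interpolation=cv2.INTER_CUBIC))
E
```

```text
clock: 15.48
tcp_pos: [0.516, -0.1109, -0.0136]
orientation: [0.073, -3.138, 0.0]
ft_force: [-10.2, -0.3, 7.6]
finger_gap: 0.0445
gripper_force: 41.4
clock: 15.73
tcp_pos: [0.5161, -0.111, -0.0136]
orientation: [0.073, -3.138, 0.0]
ft_force: [-9.8, -0.6, 6.6]
finger_gap: 0.0446
gripper_force: 41.4
tcp jig [-0.00217316  0.04954781] F jig [-9.82907764 -0.91137443]
top 9296
[ 0.11004935 -0.0052118   0.05567834] 0.05505828268292734 [-0.02589082  0.03000324  0.04500773] [0.0099952  0.06998802 0.05723942]
```

View pics/s9c.png

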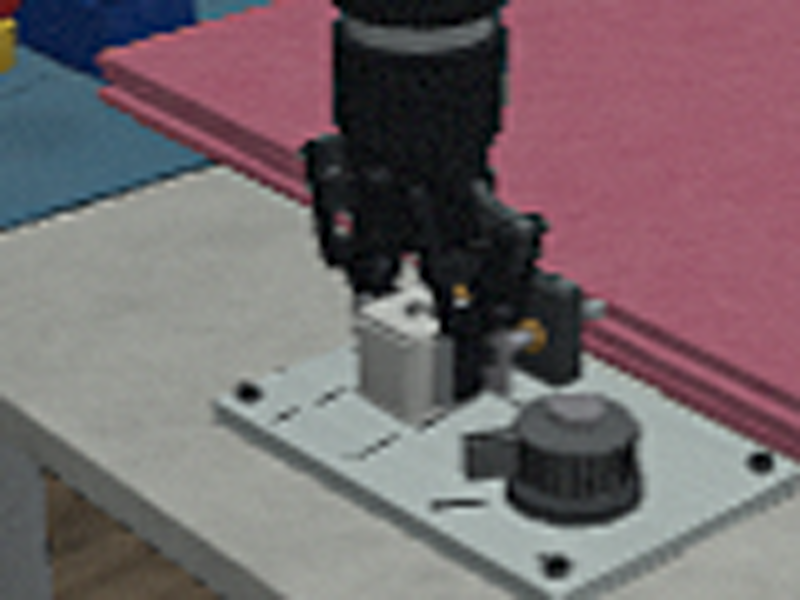

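The picture shows the housing held in the lane against the plate, upright, with the ring's lug over its mark. I'll check the tilt with a robust fit.

Run:
```python
from h import *
c=np.array([.5206,-.1603]);yaw=.0477
R=np.array([[np.cos(yaw),-np.sin(yaw)],[np.sin(yaw),np.cos(yaw)]])
for s,lo,hi in(('w9',.045,.065),('w8',.115,.13),('s9',.045,.065)):
    im,d,p=load(s);C=np.array([pd(p,d,u,v) for v in range(384) for u in range(512) if d[v,u]>0]);J=np.c_[(C[:,:2]-c)@R,C[:,2]]
    x0=-.040 if s=='w8' else -.002
    q=J[(abs(J[:,1]-.05)<.018)&(abs(J[:,0]-x0)<.03)&(J[:,2]>lo)&(J[:,2]<hi)]
    print(s,len(q),np.percentile(q[:,0],[0,5,50,95,100]).round(4))
    for _ in range(8):
        A=np.c_[q[:,:2],np.ones(len(q))];k=np.linalg.lstsq(A,q[:,2],rcond=None)[0];r=q[:,2]-A@k;q=q[abs(r)<max(.0012,2*r.std())]
    print(k.round(4),len(q),r.std(),q[:,0].min(),q[:,0].max())
    for a in np.arange(x0-.03,x0+.026,.005):
        g=J[(abs(J[:,1]-.05)<.015)&(abs(J[:,0]-a)<.0025)&(J[:,2]>lo-.02)&(J[:,2]<hi)];print(round(a,3),len(g),np.median(g[:,2]).round(4) if len(g) else 0,end='; ')
    print()
```

```text
w9 10521 [-0.0259 -0.0247 -0.0068  0.019   0.028 ]
[-0.0006 -0.0016  0.0553] 8195 0.0004937206721064267 -0.023712580212588683 0.01897841237904602
-0.032 0 0; -0.027 1824 0.0415; -0.022 1747 0.0533; -0.017 943 0.0553; -0.012 899 0.0553; -0.007 855 0.0552; -0.002 831 0.0551; 0.003 811 0.0552; 0.008 788 0.0552; 0.013 742 0.0552; 0.018 403 0.0551; 0.023 154 0.0494; 
w8 9498 [-0.0636 -0.0618 -0.0448 -0.0225 -0.0186]
[-0.0027  0.0008  0.121 ] 8147 0.0004916188599362281 -0.06150909795920252 -0.018610801226501293
-0.07 0 0; -0.065 1285 0.1089; -0.06 2017 0.118; -0.055 940 0.1213; -0.05 902 0.1212; -0.045 859 0.1212; -0.04 816 0.1211; -0.035 794 0.1211; -0.03 793 0.1211; -0.025 739 0.1212; -0.02 427 0.1211; -0.015 0 0; 
s9 74 [-0.0246 -0.0231 -0.0132  0.0121  0.0168]
[0.0165 0.0119 0.053 ] 55 0.0008409793200079629 -0.02290452371053824 0.016766298149284355
-0.032 0 0; -0.027 11 0.0389; -0.022 50 0.0425; -0.017 10 0.0534; -0.012 6 0.0534; -0.007 9 0.0536; -0.002 9 0.0536; 0.003 4 0.0543; 0.008 2 0.0538; 0.013 2 0.0528; 0.018 2 0.0531; 0.023 0 0;
```

```bash
python3 -m inch '-.002 0 0 0 0 0;-.0025 0 0 0 0 0;-.0025 0 0 0 0 0;-.0025 0 0 0 0 0;-.0025 0 0 0 0 0'; python3 -c "from bench import sign_off; print(sign_off())"
```

```text
clock: 16.25
tcp_pos: [0.5168, -0.1109, -0.0137]
orientation: [0.073, -3.137, 0.0]
ft_force: [-12.3, -0.9, 9.8]
finger_gap: 0.0445
gripper_force: 41.6
the job is handed in; nothing more can be done
None
```

I turned the lock ring to its locked mark (about 1.05 rad) and handed the job in at 16 s, with the housing still gripped, upright and square in the lane. It presses the plate to about 12 mm by the pose reading (roughly 9–10 N); the wrist read 12.3 N, part of which I take to be friction on the base. The judge returned no result.

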